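# Load the press nests with bronze and steel bushings

### The job

Get the bushings ready for the press: stand the two sand-coloured bronze bushings in the two brass-yellow nests and the two grey steel bushings in the two white nests, one to a nest, each upright with its neck up and flat on the floor of the well. Leave the two hexagon nuts where they lie.

Things in the scene. Friction and masses are not known exactly. Their poses are not given: they have to be found in the camera images.
- bronze_a: sand-coloured bronze turned bushing, loose, 0.06 kg: round body 30 mm in diameter with a narrower round neck on top, 30 mm high in all, the neck being about the top 10 mm; stands upright; grip it on the round body, below 20 mm. Origin: centre of its underside; z up through the neck.
- steel_a: grey steel turned bushing, loose, 0.06 kg: round body 30 mm in diameter with a narrower round neck on top, 30 mm high in all, the neck being about the top 10 mm; stands upright; grip it on the round body, below 20 mm. Origin: centre of its underside; z up through the neck.
- nest_brass_a: low round nest with a brass-yellow ring, fixed to the table: 68 mm outer diameter at the foot, 14 mm high; round well 46 mm in diameter and 4 mm deep, its flat floor 10 mm above the table. Origin: centre of its underside, on the table; z up through the middle of the well.
- nest_white_a: low round nest with a white ring, fixed to the table: 68 mm outer diameter at the foot, 14 mm high; round well 46 mm in diameter and 4 mm deep, its flat floor 10 mm above the table. Origin: centre of its underside, on the table; z up through the middle of the well.
- nut_a: plain bright hexagon nut with a dark hole, 22 x 24 mm, 12 mm high, loose, not part of the load. Origin: centre of its underside. Nuts, bushings, nests and two loose bystanders (a beige housing 42 x 62 x 27 mm and a steel block 30 x 50 x 25 mm) stand mixed in two rough rows along y, at least 78 mm from centre to centre; the diagonals (45 degrees to x and y) beside each are free.
- bronze_b: sand-coloured bronze turned bushing, loose, 0.06 kg: round body 30 mm in diameter with a narrower round neck on top, 30 mm high in all, the neck being about the top 10 mm; stands upright; grip it on the round body, below 20 mm. Origin: centre of its underside; z up through the neck.
- steel_b: grey steel turned bushing, loose, 0.06 kg: round body 30 mm in diameter with a narrower round neck on top, 30 mm high in all, the neck being about the top 10 mm; stands upright; grip it on the round body, below 20 mm. Origin: centre of its underside; z up through the neck.
- nest_brass_b: low round nest with a brass-yellow ring, fixed to the table: 68 mm outer diameter at the foot, 14 mm high; round well 46 mm in diameter and 4 mm deep, its flat floor 10 mm above the table. Origin: centre of its underside, on the table; z up through the middle of the well.
- nest_white_b: low round nest with a white ring, fixed to the table: 68 mm outer diameter at the foot, 14 mm high; round well 46 mm in diameter and 4 mm deep, its flat floor 10 mm above the table. Origin: centre of its underside, on the table; z up through the middle of the well.
- nut_b: plain bright hexagon nut with a dark hole, 22 x 24 mm, 12 mm high, loose, not part of the load. Origin: centre of its underside. Nuts, bushings, nests and two loose bystanders (a beige housing 42 x 62 x 27 mm and a steel block 30 x 50 x 25 mm) stand mixed in two rough rows along y, at least 78 mm from centre to centre; the diagonals (45 degrees to x and y) beside each are free.
There are look-alikes about, which are no part of the job. What is shaped like the bronze_b but pink is not meant.

How it is judged:
By the outcome, as a careful person would: the job done as asked, in the order asked, and still so for the second after the job is handed in, with the robot touching nothing.
It also fails if it takes over 85 s, if anything falls off the work surface, if the arm or the gripper's body presses on something with over 40 N, if the wrist force passes 120 N, or if a joint passes its speed limit or range.

### The arm

A 6-joint arm with a two-finger parallel gripper is mounted at the origin on a cart in front of the work surface, level with it; the furniture and walls round the work are solid. World frame = base frame: x ahead of the robot, y to its left, z up, the work surface at z = 0. Lengths are in mm, angles in rad, forces in N, time in s.
With the tool pointing down it reaches from about 350 to 975 mm from the base axis. Payload 7.1 kg.
Tool frame: the origin (TCP) lies midway between the tips of the shut fingers; the grasp point (between the pads) lies 19 mm behind it (ctrl.grip_depth is the distance from the TCP to the grasp point, in mm); z points along the fingers, y is the line along which they close (so a half turn about z gives the same grasp; the last joint's range is limited). The gripper opens to 88 mm and grips with 3 to 60 N. Pads are 20 mm wide; open, the fingers measure 115 mm over their backs; the gripper's body (75 mm by 178 mm) begins 61 mm behind the grasp point.
Start: joints at [1.246, 0.423, 1.63, -0, 1.089, -0.019], TCP at [188.128, 595.997, 222.675] pointing down, gripper open.
Joint ranges: [-3, 3], [-0.9, 2.11], [0.09, 2.58], [-1.31, 4.45], [0.11, 2.69], [-2.54, 2.54]. Speed limits (rad/s): [2.39, 2.39, 3.01, 3.14, 3.14, 3.14].

### API

Orientations are given as a rotation vector (axis times angle).
In Python, from workcell import ctrl, cams gives the robot as it stands.
- The arm moves only by the tool move_arm, never from a script. Its argument "steps" is a list of rows, each a list of 3 entries, a list of its own where there are three numbers: the shift along the tool's x, y, z in units of 25 mm (1.0 is 25 mm), then the turn about the tool's z in units of 5 degrees (1.0 is 5 degrees), then the closure, from 0 (fully open) to 1 (shut). A call has 1 to 20 rows; each row shifts and turns the commanded pose from where the row before left it, along the tool's axes as they then stand; what a row does not reach is not made up. A row lasts 1/12 s, in which the tool goes at most 41.7 mm and 7.16 degrees, less where a joint would pass 70% of its speed; a pose out of reach is approached as far as the arm can. A call is refused whole if a number of a shift passes 1 or a number of a turn 1, either way. A call with a gripper value outside its range is refused whole. The fingers move at their own pace and stop on an object; the grip force is fixed at half the most. Time passes only in rows, so rows that do not move let the fingers close. It gives the time, the measured TCP pose, the force, the opening and the grip force at its end, in the units of the state.
- ctrl.get_obs(): the state, without advancing time (a new reading comes with each control period).
- cams.get_image(name): name is "scene" or "top" or "wrist"; returns a dict with "image" (384x512x3 uint8, red, green, blue), "camera_matrix" (3x3 intrinsics, pixels), "xyz" and "rotation" of the camera in the world; the wrist camera has in their place "mount" (4x4, takes a point from camera to tool coordinates, whose origin is the TCP and whose axes are the flange's). Camera axes: x right, y down, z forward; pixel columns grow to the right and rows downward; lengths in mm; the calibration is good to about 2 mm. A picture is of the moment at which its call begins: read the wrist's pose just before it. There is no depth.
- ctrl.close_job(): hands the job in; it is judged then, once.
Trained networks look in the newest picture that a camera, given by its name, has taken for a name from the list of things; names that differ only in an ending like _2 or _b are one class to them, and where a whole thing is asked for, a point or a joint stands for the part that bears it (a point fixed in the world has none). Each returns a list of dicts, best first, with "p" (0 to 1); they miss things now and then, are a little off and sometimes report something else, mostly with a low value. They report only what shows in the picture. A call takes as long as a camera call. They do not tell look-alikes from the thing itself.
- cams.boxes_of(camera, thing): "rect" ([centre column, centre row, width, height] in pixels, round what is visible of it).
- cams.cut_out(camera, thing): "pixels" (384x512 bool, what is visible of it) and "rect" ([centre column, centre row, width, height] in pixels, round what is visible of it).
The state is a dict: "t": time; "qpos": joint angles; "qvel": joint speeds; "joint_torque": joint torques, N m; "ee_pos": TCP position; "orientation": TCP orientation; "ft_force": force on the tool from outside, world axes, zero at the start; "moment": the same for the moment, N m; "width": finger opening in mm; "grasp_force": force on a finger pad.
Only numpy, scipy, OpenCV 4.12 (cv2) and the standard library are available. Lean on these libraries where they do the work, as an engineer would, in place of code of your own. Each camera call takes 0.05 s, during which the arm holds its last target. There are 200 camera calls.

## Working session

There is one attempt and no reset: what is moved stays moved. The work goes in short steps, Python scripts to look and compute and a tool call to move; the robot and the scene stay as the last step left them, time stands still between calls to the robot, and variables do not carry over. Pictures are saved under pics/ and viewed, at most 14 in all, crops included, and the job is handed in when it is done.

Besides the shell and the picture viewer there is one more tool, called after "Call:" as name(argument=value, ...), one argument or row to a line, values as JSON. move_arm: Moves the arm, as the interface text tells. Its arguments: {"type":"object","properties":{"steps":{"type":"array"}},"required":["steps"]}

```bash
mkdir -p pics; ls
cat > h.py <<'E'
import numpy as np, cv2
from workcell import ctrl, cams
def snap(n,f):
    d=cams.get_image(n); cv2.imwrite('pics/'+f,d['image'][:,:,::-1]); return d
def ray(d,u,v):
    K=np.array(d['camera_matrix']); r=np.array(d['rotation'])@np.linalg.solve(K,[u,v,1.]); return np.array(d['xyz']),r
def atz(d,u,v,z):
    o,r=ray(d,u,v); return o+r*(z-o[2])/r[2]
E
python3 - <<'E'
from h import *
o=ctrl.get_obs(); print(o['t'],o['ee_pos'],o['orientation'],o['width'])
for n in ['top','scene']:
    d=snap(n,n+'0.png'); print(n,np.round(d['xyz']),np.round(d['rotation'],2).tolist(),d['camera_matrix'][0][0])
    for t,z in [('bronze_a',20),('steel_a',20),('nest_brass_a',14),('nest_white_a',14),('nut_a',12)]:
        for b in cams.boxes_of(n,t):
            r=b['rect']; print(t,round(b['p'],2),np.round(r),np.round(atz(d,r[0],r[1],z)[:2]))
E
```

```text
pics
0.0 [187.95603401 595.46967256 221.88662063] [-4.78401933e-01 -3.10467178e+00  2.42941324e-03] 87.92351246287184
top [ 357. -112. 1085.] [-2.15, 2.14, -0.19] 404.486488685652Traceback (most recent call last):
  File "<stdin>", line 7, in <module>
  File "h.py", line 8, in atz
    o,r=ray(d,u,v); return o+r*(z-o[2])/r[2]
                                        ~^^^
IndexError: invalid index to scalar variable.
```

Rotation is a rotation vector; fix it.

```bash
sed -i "s/np.array(d\['rotation'\])@/cv2.Rodrigues(np.array(d['rotation'],float))[0]@/" h.py
python3 - <<'E'
from h import *
for n in ['top','scene']:
    d=snap(n,n+'0.png'); print(n,np.round(d['xyz']),np.round(d['rotation'],2).tolist(),d['camera_matrix'][0][0])
    for t,z in [('bronze_a',20),('steel_a',20),('nest_brass_a',14),('nest_white_a',14),('nut_a',12)]:
        for b in cams.boxes_of(n,t):
            r=b['rect']; print(t,round(b['p'],2),np.round(r),np.round(atz(d,r[0],r[1],z)[:2]))
E
```

```text
top [ 357. -112. 1085.] [-2.15, 2.14, -0.19] 404.486488685652
bronze_a 0.52 [180. 157.  12.   9.] [622.  59.]
bronze_a 0.45 [190. 184.  12.   7.] [547.  31.]
steel_a 0.54 [184. 229.  12.  14.] [429.  44.]
nest_brass_a 0.69 [149. 225.  20.  24.] [438. 136.]
nest_brass_a 0.58 [269. 186.  25.  24.] [ 546. -181.]
nest_white_a 0.88 [226. 232.  23.  23.] [422. -68.]
nest_white_a 0.79 [312. 230.  27.  20.] [ 427. -293.]
nut_a 0.64 [156. 185.   9.   6.] [546. 123.]
nut_a 0.61 [304. 185.   6.   4.] [ 549. -277.]
scene [-269. -638.  744.] [-1.99, 1.09, -0.56] 481.21234584574887
bronze_a 0.69 [210. 159.   8.  16.] [609.  52.]
bronze_a 0.59 [249. 231.  10.  18.] [ 417. -198.]
bronze_a 0.48 [226. 161.  13.  16.] [628.  11.]
steel_a 0.53 [237. 191.   5.  16.] [530. -92.]
steel_a 0.51 [172. 196.  12.  18.] [425.  34.]
nest_brass_a 0.82 [275. 204.  30.  21.] [ 543. -194.]
nest_brass_a 0.66 [145. 186.  22.  20.] [427. 123.]
nest_white_a 0.62 [206. 215.  30.  22.] [418. -78.]
nest_white_a 0.59 [291. 251.  28.  28.] [ 419. -306.]
nut_a 0.54 [308. 220.   8.   8.] [ 535. -289.]
```

View pics/top0.png

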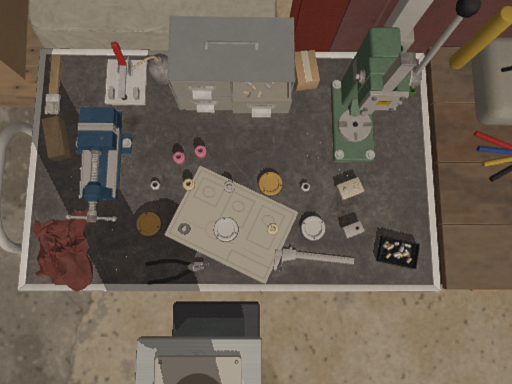

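View pics/scene0.png

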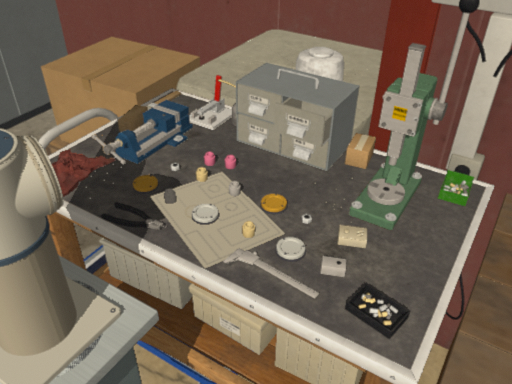

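Call:
move_arm(
  steps=[
    [[0, 0, -0.6], 1, 0],
    [[0, 0, -0.6], 1, 0],
    [[0, 0, -0.6], 1, 0],
    [[0, 0, -0.6], 1, 0],
    [[0, 0, -0.6], 1, 0],
    [[0, 0, -0.6], 0.5, 0],
  ],
)

```text
t: 1.2
ee_pos: [188.1, 595.9, 313.4]
orientation: [-1.209, -2.9, -0.0]
ft_force: [0.2, -0.2, -0.5]
width: 87.9
grasp_force: 0.0
```

```bash
cat >> h.py <<'E'
from scipy.spatial.transform import Rotation as R
def wsnap(f=None):
    o=ctrl.get_obs(); d=dict(cams.get_image('wrist'))
    T=np.eye(4); T[:3,:3]=R.from_rotvec(o['orientation']).as_matrix(); T[:3,3]=o['ee_pos']
    C=T@np.array(d['mount']); d['xyz']=C[:3,3]; d['rotation']=R.from_matrix(C[:3,:3]).as_rotvec()
    if f: cv2.imwrite('pics/'+f,d['image'][:,:,::-1])
    return d
def proj(d,p):
    Rm=R.from_rotvec(np.array(d['rotation'],float)).as_matrix(); q=Rm.T@(np.array(p,float)-d['xyz']); q=np.array(d['camera_matrix'])@q; return q[:2]/q[2]
def tri(obs):  # [(d,u,v)...]
    A=np.zeros((3,3));b=np.zeros(3)
    for d,u,v in obs:
        o,r=ray(d,u,v); r=r/np.linalg.norm(r); M=np.eye(3)-np.outer(r,r); A+=M;b+=M@o
    return np.linalg.solve(A,b)
def to(x,y,z=None):
    o=ctrl.get_obs(); p=np.array(o['ee_pos']); t=np.array([x,y,p[2] if z is None else z])
    s=R.from_rotvec(o['orientation']).as_matrix().T@(t-p)/25; print('units',np.round(s,2),'max',round(abs(s).max(),1)); return s
E
python3 - <<'E'
from h import *
o=ctrl.get_obs(); print(o['t'],np.round(o['ee_pos'],1),np.round(o['qpos'],2)); M=R.from_rotvec(o['orientation']).as_matrix(); print(M.round(3))
d=wsnap(); print(np.round(d['mount'],3),d['camera_matrix'])
to(430,60,320)
E
```

```text
1.2 [188.1 595.9 313.4] [1.25 0.34 1.54 0.   1.26 0.47]
[[-0.704  0.711  0.   ]
 [ 0.711  0.704  0.   ]
 [ 0.     0.    -1.   ]]
[[-0.00000e+00 -9.53000e-01 -3.03000e-01  8.43330e+01]
 [ 1.00000e+00 -0.00000e+00  0.00000e+00 -5.61000e-01]
 [-1.00000e-03 -3.03000e-01  9.53000e-01 -1.61506e+02]
 [ 0.00000e+00  0.00000e+00  0.00000e+00  1.00000e+00]] [[291.90997513   0.         253.00936112]
 [  0.         291.90997513 188.01005279]
 [  0.           0.           1.        ]]
units [-22.07  -8.25  -0.21] max 22.1
```

Call:
move_arm(
  steps=[
    [[-1, -0.37, 0], 0, 0],
    [[-1, -0.37, 0], 0, 0],
    [[-1, -0.37, 0], 0, 0],
    [[-1, -0.37, 0], 0, 0],
    [[-1, -0.37, 0], 0, 0],
    [[-1, -0.37, 0], 0, 0],
    [[-1, -0.37, 0], 0, 0],
    [[-1, -0.37, 0], 0, 0],
    [[-1, -0.37, 0], 0, 0],
    [[-1, -0.37, 0], 0, 0],
    [[-1, -0.37, 0], 0, 0],
    [[-1, -0.37, 0], 0, 0],
    [[-1, -0.37, 0], 0, 0],
    [[-1, -0.37, 0], 0, 0],
    [[-1, -0.37, 0], 0, 0],
    [[-1, -0.37, 0], 0, 0],
    [[-1, -0.37, 0], 0, 0],
    [[-1, -0.37, 0], 0, 0],
    [[-1, -0.37, 0], 0, 0],
    [[-1, -0.37, 0], 0, 0],
  ],
)

```text
t: 2.92
ee_pos: [410.9, 110.3, 312.4]
orientation: [1.201, 2.903, 0.0]
ft_force: [-0.0, 0.1, -0.3]
width: 88.0
grasp_force: 0.0
```

Call:
move_arm(
  steps=[
    [[-1, -0.4, 0], 0, 0],
    [[-1, -0.4, 0], 0, 0],
    [[0, 0, 0], 0, 0],
    [[0, 0, 0], 0, 0],
  ],
)

```text
t: 3.25
ee_pos: [432.0, 61.1, 312.3]
orientation: [-1.205, -2.901, 0.0]
ft_force: [0.3, 0.4, 0.4]
width: 87.7
grasp_force: 0.0
```

Run:
```python
from h import *
import pickle
o=ctrl.get_obs(); print(o['t'],np.round(o['ee_pos'],1),np.round(o['qpos'],2))
d=wsnap('w1.png'); res=[]
for t,z in [('bronze_a',20),('steel_a',20),('nest_brass_a',14),('nest_white_a',14),('nut_a',12)]:
    for b in cams.cut_out('wrist',t):
        r=b['rect']; res.append((t,b)); print(t,round(b['p'],2),np.round(r),np.round(atz(d,r[0],r[1],z)[:2]))
pickle.dump((d,res),open('w1.pkl','wb'))
to(430,-200)
```

```text
3.25 [432.   61.1 312.3] [ 0.11  0.03  1.93  0.    1.19 -0.67]
bronze_a 0.84 [291. 211.  22.  22.] [547.  34.]
bronze_a 0.69 [332. 223.  18.  13.] [613.  69.]
bronze_a 0.65 [313. 254.  20.  21.] [634.   7.]
steel_a 0.75 [249. 247.  12.  18.] [544. -63.]
steel_a 0.59 [245. 157.  22.  22.] [429.  46.]
nest_brass_a 0.67 [207. 284.  35.  31.] [ 546. -175.]
nest_brass_a 0.66 [291. 120.  47.  45.] [440. 136.]
nest_white_a 0.86 [202. 202.  38.  35.] [431. -60.]
nest_white_a 0.72 [116. 278.  22.  22.] [ 419. -283.]
nut_a 0.51 [333. 171.  14.  14.] [547. 130.]
units [-7.38 -7.49 -0.  ] max 7.5
```

View pics/w1.png

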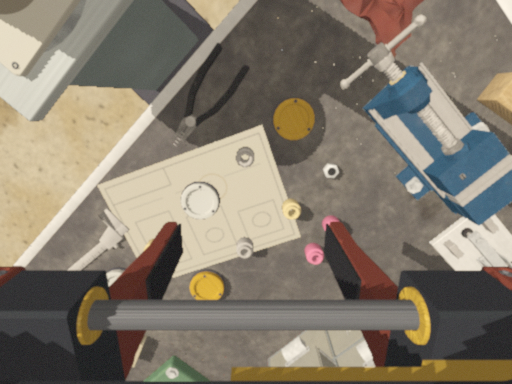

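The picture shows brass nests at (294,119) and (207,285), a white nest at (200,200), steels at (245,157) and (245,247), a bronze at (291,210). The pink look-alikes are at (332,223) and (315,254), and a nut is at (332,171).

Next is a second wrist view further to the right.

Call:
move_arm(
  steps=[
    [[-0.93, -0.94, 0], 0, 0],
    [[-0.93, -0.94, 0], 0, 0],
    [[-0.93, -0.94, 0], 0, 0],
    [[-0.93, -0.94, 0], 0, 0],
    [[-0.93, -0.94, 0], 0, 0],
    [[-0.93, -0.94, 0], 0, 0],
    [[-0.93, -0.94, 0], 0, 0],
    [[-0.93, -0.94, 0], 0, 0],
    [[0, 0, 0], 0, 0],
    [[0, 0, 0], 0, 0],
  ],
)

```text
t: 4.38
ee_pos: [430.3, -203.0, 312.5]
orientation: [-1.206, -2.901, -0.0]
ft_force: [-0.3, 0.1, 0.1]
width: 87.6
grasp_force: 0.0
```

Run:
```python
from h import *
import pickle
o=ctrl.get_obs(); print(o['t'],np.round(o['ee_pos'],1),np.round(o['qpos'],2))
d=wsnap('w2.png'); res=[]
for t,z in [('bronze_a',20),('steel_a',20),('nest_brass_a',14),('nest_white_a',14),('nut_a',12)]:
    for b in cams.cut_out('wrist',t):
        r=b['rect']; res.append((t,b)); print(t,round(b['p'],2),np.round(r),np.round(atz(d,r[0],r[1],z)[:2]))
pickle.dump((d,res),open('w2.pkl','wb'))
```

```text
4.3833 [ 430.3 -203.   312.5] [-0.47  0.1   1.85  0.    1.19 -1.25]
bronze_a 0.78 [420.  94.  27.  18.] [545.  32.]
bronze_a 0.73 [261. 144.  22.  23.] [ 430. -186.]
bronze_a 0.59 [467. 119.  32.  23.] [626.  61.]
steel_a 0.89 [363. 143.  21.  20.] [542. -73.]
steel_a 0.75 [378.  26.  29.  27.] [429.  44.]
steel_a 0.29 [312. 192.  40.  40.] [ 545. -182.]
nest_brass_a 0.74 [312. 193.  38.  38.] [ 550. -184.]
nest_brass_a 0.54 [429.   8.  37.  15.] [461. 110.]
nest_white_a 0.72 [214. 193.  42.  41.] [ 433. -298.]
nest_white_a 0.66 [317.  85.  44.  46.] [428. -66.]
nut_a 0.71 [472.  46.  20.  15.] [546. 127.]
nut_a 0.59 [268. 225.  14.  14.] [ 540. -276.]
```

View pics/w2.png

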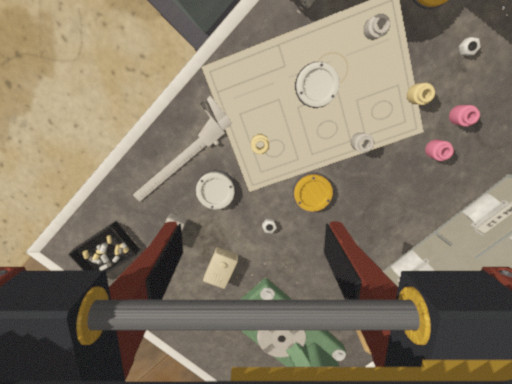

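View 2 shows the second bronze at (261,144), steels at (363,143) and (377,26), white nests at (318,85) and (215,190), and a brass nest at (313,193). The caliper, nuts and housing are clear of these. For "bronze", the possible mix-ups are the pink ones at (464,116) and (440,151), and I reject those. I'll fit all positions and base heights from the views, and check the choice in one crop.

Run:
```python
from h import *
import pickle
from scipy.optimize import least_squares
V=[pickle.load(open(f,'rb')) for f in('w1.pkl','w2.pkl')]
d=dict(cams.get_image('top')); res=[(t,b) for t in('bronze_a','steel_a','nest_brass_a','nest_white_a') for b in cams.boxes_of('top',t)]
V.append((d,res))
a=np.linspace(0,2*np.pi,60)
prof={'b':[(15,0),(15,20),(10,30)],'n':[(34,0),(31,14)]}
def rect(d,k,p):
    P=np.array([proj(d,[p[0]+r*np.cos(t),p[1]+r*np.sin(t),p[2]+z]) for r,z in prof[k] for t in a]); return np.r_[P.min(0),P.max(0)]
G={'bronze_1':(546,33),'bronze_2':(430,-186),'steel_1':(429,44),'steel_2':(542,-73),'nest_brass_1':(439,136),'nest_brass_2':(549,-184),'nest_white_1':(428,-66),'nest_white_2':(432,-298)}
for n,g in G.items():
    k='n' if 'nest' in n else 'b'; obs=[]
    for i,(d,res) in enumerate(V):
        for t,b in res:
            if t.rstrip('ab')==n.rstrip('12') and np.linalg.norm(atz(d,*b['rect'][:2],15)[:2]-g)<22:
                c,r,w,h=b['rect']; e=np.array([c-w/2,r-h/2,c+w/2,r+h/2]); m=(e>3)&(e<np.array([508,380,508,380]))
                obs.append((i,d,e,m))
    def f(p,ob=obs): return np.concatenate([(rect(d,k,p)-e)[m] for i,d,e,m in ob])
    kw=dict(loss='soft_l1',f_scale=1.)
    s=least_squares(f,[*g,0.],**kw); s0=least_squares(lambda q:f([*q,0.]),g,**kw)
    print(n,[o[0] for o in obs],s.x.round(1),'z0=0:',s0.x.round(1),'rms',round(np.sqrt(np.mean(s.fun**2)),2),[f(s.x,[o]).round(1).tolist() for o in obs])
im=cv2.imread('pics/w2.png'); c=np.hstack([cv2.resize(im[70:170,340:480],None,fx=2.8,fy=2.8),cv2.resize(im[90:190,220:360],None,fx=2.8,fy=2.8)]); cv2.imwrite('pics/crop.png',c)
```

```text
bronze_1 [0, 1, 2] [548.4  33.3   3.7] z0=0: [550.  34.] rms 1.19 [[1.1, 0.1, -1.3, -0.5], [-0.3, -0.8, 0.5, 2.5], [-1.1, -0.9, 1.9, 1.1]]
bronze_2 [1, 2] [ 424.6 -183.3   46. ] z0=0: [ 429.6 -188.6] rms 1.5 [[-0.2, 0.1, -0.8, 0.6], [-1.7, 0.7, -2.9, -2.3]]
steel_1 [0, 1, 2] [429.4  45.    6. ] z0=0: [430.2  46.5] rms 0.88 [[1.3, 0.7, -1.5, -0.5], [0.8, -0.1, -0.4, -0.1], [-0.2, 1.6, 0.6, -0.9]]
steel_2 [0, 1] [550.5 -70.3 -12.2] z0=0: [546.4 -70.6] rms 1.47 [[-2.6, -2.2, 1.9, 0.4], [-1.0, 0.1, 1.0, 0.4]]
nest_brass_1 [0, 2] [439.5 135.1  18.4] z0=0: [441.5 135.7] rms 1.66 [[0.9, -0.5, -1.2, 0.3], [-2.4, -1.7, 3.2, 0.8]]
nest_brass_2 [0, 1] [ 554.5 -186.2   -5.5] z0=0: [ 552.5 -184.6] rms 1.18 [[0.6, -0.1, 1.1, 2.4], [-1.6, -1.1, -0.3, -0.0]]
nest_white_1 [0, 1, 2] [430.8 -64.8  -3.7] z0=0: [430.4 -64.9] rms 1.33 [[-1.1, -2.9, 0.6, 0.1], [-0.2, -0.0, 0.0, 1.0], [-2.7, -1.5, 0.8, 0.3]]
nest_white_2 [0, 1] [ 436.3 -309.9  -21.6] z0=0: [ 433.2 -301. ] rms 6.08 [[-1.7, -1.3, 13.3, 9.9], [1.5, 1.1, -2.5, -2.1]]
```

View pics/crop.png

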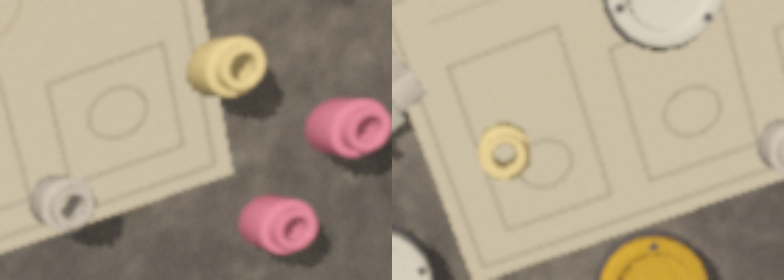

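The crop confirms it: sand-coloured bronze at (228,67) left and (503,152) right, pink ones rejected, greys distinct. The bases all fit z≈0, within a few mm where two clean views exist, which matches the text.

Run:
```python
from h import *
import pickle
d1=pickle.load(open('w1.pkl','rb'))[0]; d=dict(cams.get_image('top'))
print('vise handle end',tri([(d1,345,87),(d,116,220)]).round())
to(429.6,-188.6,110)
```

```text
vise handle end [450. 213.  58.]
units [0.41 0.36 8.11] max 8.1
```

Call:
move_arm(
  steps=[
    [[0.1, 0.09, 1], 0, 0],
    [[0.1, 0.09, 1], 0, 0],
    [[0.1, 0.09, 1], 0, 0],
    [[0.1, 0.09, 1], 0, 0],
    [[0, 0, 1], 0, 0],
    [[0, 0, 1], 0, 0],
    [[0, 0, 1], 0, 0],
    [[0, 0, 1], 0, 0],
    [[0, 0, 0.1], 0, 0],
    [[0, 0, 0], 0, 0],
  ],
)

```text
t: 5.82
ee_pos: [428.8, -188.6, 109.2]
orientation: [-1.201, -2.899, -0.0]
ft_force: [-0.5, -0.8, 0.3]
width: 87.6
grasp_force: 0.0
```

```bash
cat > look.py <<'E'
from h import *
import sys
thing,f=sys.argv[1],sys.argv[2]
from scipy.optimize import least_squares
a=np.linspace(0,2*np.pi,60)
prof=[(15,0),(15,20),(10,30)] if 'nest' not in thing else [(34,0),(31,14)]
o=ctrl.get_obs(); d=wsnap(f); print(round(o['t'],2),np.round(o['ee_pos'],1),o['width'])
def rect(p):
    P=np.array([proj(d,[p[0]+r*np.cos(t),p[1]+r*np.sin(t),z]) for r,z in prof for t in a]); return np.r_[P.min(0),P.max(0)]
for b in cams.boxes_of('wrist',thing):
    c,r,w,h=b['rect']; e=np.array([c-w/2,r-h/2,c+w/2,r+h/2])
    s=least_squares(lambda p:rect(p)-e,atz(d,c,r,12)[:2],loss='soft_l1'); print(round(b['p'],2),np.round(b['rect']),'xy',s.x.round(1),'res',s.fun.round(1)); to(*s.x)
E
python3 look.py bronze_a p1.png
```

```text
5.82 [ 428.8 -188.6  109.2] 87.6268503324663
0.83 [258. 192.  36.  41.] xy [ 432.5 -186.9] res [ 1.7  2.  -1.7 -2.5]
units [0.01 0.13 0.  ] max 0.1
```

View pics/p1.png

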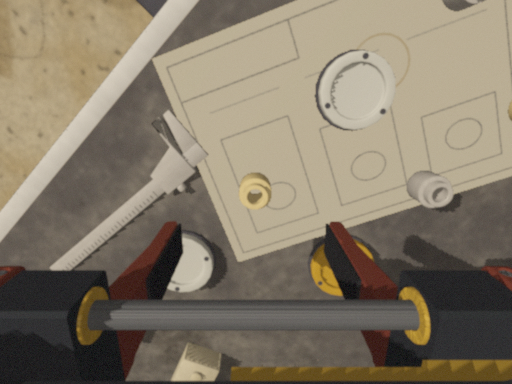

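The bronze is centred between the fingers at (255,191). The caliper jaw at (200,160) stays clear if I half-close, so I'll descend and grip.

Call:
move_arm(
  steps=[
    [[0, 0.13, 0.6], 0, 0.3],
    [[0, 0, 0.9], 0, 0.3],
    [[0, 0, 0.9], 0, 0.3],
    [[0, 0, 0.7], 0, 0.3],
    [[0, 0, 0.5], 0, 0.3],
    [[0, 0, 0.3], 0, 0.3],
    [[0, 0, 0.13], 0, 0.3],
    [[0, 0, 0], 0, 0.3],
    [[0, 0, 0], 0, 1],
    [[0, 0, 0], 0, 1],
    [[0, 0, 0], 0, 1],
    [[0, 0, 0], 0, 1],
    [[0, 0, 0], 0, 1],
    [[0, 0, 0], 0, 1],
  ],
)

```text
t: 7.08
ee_pos: [432.1, -186.8, 9.7]
orientation: [1.203, 2.902, -0.0]
ft_force: [-0.1, -0.7, 4.1]
width: 28.3
grasp_force: 30.0
```

Run:
```python
from h import *
to(552.5,-184.6,18)
```

```text
units [-3.34  3.47 -0.33] max 3.5
```

Call:
move_arm(
  steps=[
    [[0, 0, -0.5], 0, 1],
    [[0, 0, -1], 0, 1],
    [[0, 0, -1], 0, 1],
    [[0, 0, -0.7], 0, 1],
    [[-0.54, 0.57, 0], 0, 1],
    [[-0.7, 0.7, 0], 0, 1],
    [[-0.7, 0.7, 0], 0, 1],
    [[-0.7, 0.7, 0], 0, 1],
    [[-0.5, 0.5, 0], 0, 1],
    [[-0.2, 0.3, 0], 0, 1],
    [[0, 0, 0], 0, 1],
    [[0, 0, 0], 0, 1],
  ],
)

```text
t: 8.08
ee_pos: [551.4, -184.0, 88.9]
orientation: [-1.201, -2.901, 0.0]
ft_force: [-0.4, -1.0, -1.4]
width: 28.7
grasp_force: 30.0
```

```bash
python3 look.py nest_brass_a p2.png
```

```text
8.08 [ 551.4 -184.    88.9] 28.654075138882217
0.56 [255. 189.  75.  69.] xy [ 549.9 -180.6] res [-0.1 -1.8  0.1  4.3]
units [0.12 0.08 0.  ] max 0.1
```

View pics/p2.png

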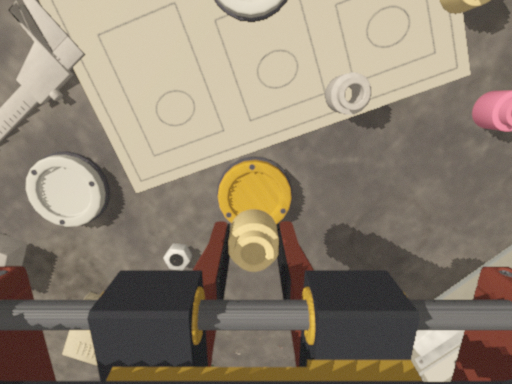

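The nest at (255,190) lies straight under the held bushing at (255,240), and the nut at (178,257) is clear of the fingers.

Call:
move_arm(
  steps=[
    [[0.05, 0.04, 0.5], 0, 1],
    [[0, 0, 0.9], 0, 1],
    [[0, 0, 0.7], 0, 1],
    [[0, 0, 0.4], 0, 1],
    [[0, 0, 0.2], 0, 1],
    [[0, 0, 0.05], 0, 1],
    [[0, 0, 0], 0, 1],
    [[0, 0, 0], 0, 1],
  ],
)

```text
t: 8.85
ee_pos: [552.5, -183.0, 21.0]
orientation: [1.203, 2.901, 0.0]
ft_force: [-0.0, 0.0, -1.0]
width: 28.5
grasp_force: 30.0
```

Call:
move_arm(
  steps=[
    [[0, 0, 0.04], 0, 1],
    [[0, 0, 0], 0, 1],
    [[0, 0, 0], 0, 0.45],
    [[0, 0, 0], 0, 0.45],
    [[0, 0, 0], 0, 0.45],
    [[0, 0, 0], 0, 0.45],
  ],
)

```text
t: 9.35
ee_pos: [552.3, -182.9, 19.8]
orientation: [1.203, 2.902, 0.0]
ft_force: [0.4, 0.7, 0.6]
width: 47.8
grasp_force: 0.0
```

Run:
```python
from h import *
to(546.4,-71,110)
```

```text
units [ 3.33  3.   -3.61] max 3.6
```

Next is steel_2. I'll rise, shift and look.

Call:
move_arm(
  steps=[
    [[0, 0, -0.6], 0, 0.45],
    [[0, 0, -1], 0, 0.45],
    [[0, 0, -1], 0, 0.4],
    [[0, 0, -1], 0, 0.3],
    [[0.6, 0.5, 0], 0, 0.3],
    [[0.8, 0.7, 0], 0, 0.3],
    [[0.8, 0.7, 0], 0, 0.3],
    [[0.7, 0.7, 0], 0, 0.3],
    [[0.4, 0.4, 0], 0, 0.3],
    [[0, 0, 0], 0, 0.3],
    [[0, 0, 0], 0, 0.3],
  ],
)

```text
t: 10.27
ee_pos: [547.0, -71.0, 109.8]
orientation: [1.2, 2.903, -0.0]
ft_force: [0.3, -0.9, -0.3]
width: 61.9
grasp_force: 0.0
```

```bash
python3 look.py steel_a p3.png
```

```text
10.27 [547.  -71.  109.8] 61.93166845270388
0.98 [250. 190.  29.  34.] xy [544.8 -73.3] res [-1.9 -1.6  1.9  1.8]
units [ 0.03 -0.1  -0.  ] max 0.1
0.65 [253.   4.  37.   9.] xy [448.8  26.5] res [-1.2 -1.4  1.2 37.9]
units [ 5.57  0.   -0.  ] max 5.6
```

View pics/p3.png

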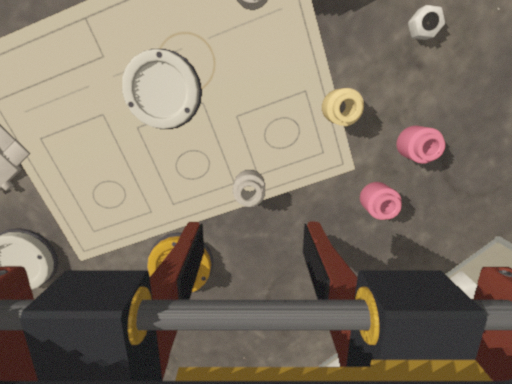

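The steel stands at (250,188), between the fingers. The pink pair at (380,200) and (420,144) is clear to the right.

Call:
move_arm(
  steps=[
    [[0.03, -0.1, 0.6], 0, 0.3],
    [[0, 0, 0.9], 0, 0.3],
    [[0, 0, 0.9], 0, 0.3],
    [[0, 0, 0.7], 0, 0.3],
    [[0, 0, 0.5], 0, 0.3],
    [[0, 0, 0.3], 0, 0.3],
    [[0, 0, 0.14], 0, 0.3],
    [[0, 0, 0], 0, 0.3],
    [[0, 0, 0], 0, 1],
    [[0, 0, 0], 0, 1],
    [[0, 0, 0], 0, 1],
    [[0, 0, 0], 0, 1],
    [[0, 0, 0], 0, 1],
  ],
)

```text
t: 11.45
ee_pos: [544.9, -72.7, 9.2]
orientation: [1.202, 2.901, 0.0]
ft_force: [-0.6, -1.2, -0.4]
width: 31.5
grasp_force: 0.7
```

Run:
```python
from h import *
to(433.2,-300,88)
```

```text
units [-3.27 -9.59 -3.15] max 9.6
```

Call:
move_arm(
  steps=[
    [[0, 0, 0], 0, 1],
    [[0, 0, 0], 0, 1],
    [[0, 0, -0.5], 0, 1],
    [[0, 0, -1], 0, 1],
    [[0, 0, -1], 0, 1],
    [[0, 0, -0.7], 0, 1],
    [[-0.2, -0.6, 0], 0, 1],
    [[-0.3, -0.9, 0], 0, 1],
    [[-0.3, -0.9, 0], 0, 1],
    [[-0.3, -0.9, 0], 0, 1],
    [[-0.3, -0.9, 0], 0, 1],
    [[-0.3, -0.9, 0], 0, 1],
    [[-0.3, -0.9, 0], 0, 1],
    [[-0.3, -0.9, 0], 0, 1],
    [[-0.3, -0.9, 0], 0, 1],
    [[-0.3, -0.9, 0], 0, 1],
    [[-0.2, -0.6, 0], 0, 1],
    [[-0.17, -0.29, 0], 0, 1],
    [[0, 0, 0], 0, 1],
    [[0, 0, 0], 0, 1],
  ],
)

```text
t: 13.12
ee_pos: [432.9, -299.9, 89.0]
orientation: [1.204, 2.901, 0.0]
ft_force: [-0.4, -0.3, 0.6]
width: 28.9
grasp_force: 30.0
```

```bash
python3 look.py nest_white_a p4.png
```

```text
13.12 [ 432.9 -299.9   89. ] 28.942871181836423
0.83 [473.  13.  77.  22.] xy [ 464.  -103.7] res [-20.4  -1.    2.4  72.7]
units [4.65 6.4  0.  ] max 6.4
0.57 [254. 189.  77.  67.] xy [ 431.5 -297.4] res [ 0.9 -2.7 -0.9  5.7]
units [0.1  0.01 0.  ] max 0.1
```

View pics/p4.png

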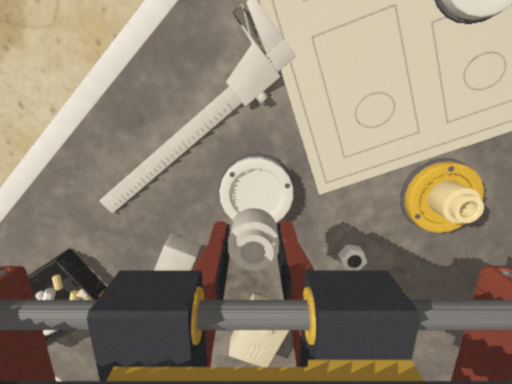

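Bronze now stands upright and centred in its brass nest, seen at (450,198). The white nest at (257,190) is under the held steel, and the steel block at (180,255) is off to the side.

Call:
move_arm(
  steps=[
    [[0.03, 0, 0.5], 0, 1],
    [[0, 0, 0.9], 0, 1],
    [[0, 0, 0.7], 0, 1],
    [[0, 0, 0.4], 0, 1],
    [[0, 0, 0.2], 0, 1],
    [[0, 0, 0.06], 0, 1],
    [[0, 0, 0.03], 0, 1],
    [[0, 0, 0], 0, 1],
    [[0, 0, 0], 0, 1],
  ],
)

```text
t: 13.97
ee_pos: [432.9, -299.9, 19.6]
orientation: [1.202, 2.901, -0.001]
ft_force: [0.6, 0.6, -1.0]
width: 28.8
grasp_force: 30.0
```

Call:
move_arm(
  steps=[
    [[0, 0, 0.02], 0, 1],
    [[0, 0, 0], 0, 0.45],
    [[0, 0, 0], 0, 0.45],
    [[0, 0, 0], 0, 0.45],
    [[0, 0, 0], 0, 0.45],
    [[0, 0, -0.6], 0, 0.45],
    [[0, 0, -1], 0, 0.45],
    [[0, 0, -1], 0, 0.4],
    [[0, 0, -1], 0, 0.3],
    [[0, 0, 0], 0, 0.3],
  ],
)

```text
t: 14.8
ee_pos: [434.5, -301.1, 112.5]
orientation: [1.2, 2.896, -0.003]
ft_force: [1.0, -1.1, 0.7]
width: 60.5
grasp_force: 0.0
```

Run:
```python
from h import *
to(430,46,110)
```

```text
units [9.95 9.69 0.04] max 9.9
```

Call:
move_arm(
  steps=[
    [[0.5, 0.5, 0], 0, 0.3],
    [[0.9, 0.9, 0], 0, 0.3],
    [[0.9, 0.9, 0], 0, 0.3],
    [[0.9, 0.9, 0], 0, 0.3],
    [[0.9, 0.9, 0], 0, 0.3],
    [[0.9, 0.9, 0], 0, 0.3],
    [[0.9, 0.9, 0], 0, 0.3],
    [[0.9, 0.9, 0], 0, 0.3],
    [[0.9, 0.9, 0], 0, 0.3],
    [[0.9, 0.9, 0], 0, 0.3],
    [[0.9, 0.7, 0], 0, 0.3],
    [[0.45, 0.39, 0], 0, 0.3],
    [[0, 0, 0], 0, 0.3],
    [[0, 0, 0], 0, 0.3],
  ],
)

```text
t: 15.97
ee_pos: [427.5, 48.1, 108.0]
orientation: [-1.199, -2.903, 0.001]
ft_force: [-0.8, 0.1, -0.1]
width: 61.3
grasp_force: 0.0
```

```bash
python3 look.py steel_a p5.png
```

```text
15.97 [427.5  48.1 108. ] 61.296587750407944
0.68 [252. 194.  37.  38.] xy [429.   44.4] res [ 1.9  0.2 -1.9 -0.3]
units [-0.11 -0.04  0.  ] max 0.1
```

View pics/p5.png

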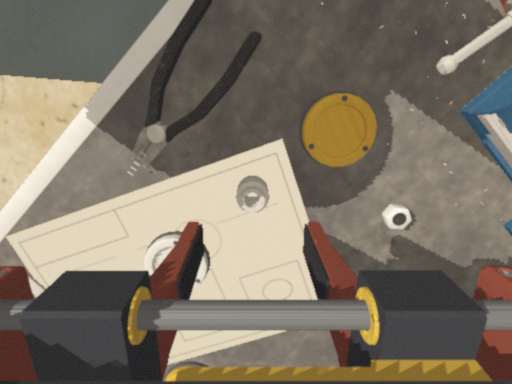

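The steel is at (252,193) between the fingers. The brass nest at (340,130) is in shade and has the same shape as the other one.

Call:
move_arm(
  steps=[
    [[-0.11, -0.04, 0.6], 0, 0.3],
    [[0, 0, 0.9], 0, 0.3],
    [[0, 0, 0.9], 0, 0.3],
    [[0, 0, 0.7], 0, 0.3],
    [[0, 0, 0.5], 0, 0.3],
    [[0, 0, 0.3], 0, 0.3],
    [[0, 0, 0.1], 0, 0.3],
    [[0, 0, 0], 0, 0.3],
    [[0, 0, 0], 0, 1],
    [[0, 0, 0], 0, 1],
    [[0, 0, 0], 0, 1],
    [[0, 0, 0], 0, 1],
    [[0, 0, 0], 0, 1],
    [[0, 0, 0], 0, 1],
  ],
)

```text
t: 17.23
ee_pos: [429.4, 45.2, 8.8]
orientation: [1.202, 2.902, 0.001]
ft_force: [0.5, 0.7, 3.7]
width: 28.8
grasp_force: 30.0
```

Run:
```python
from h import *
to(430.4,-65,89)
```

```text
units [-3.15 -3.08 -3.21] max 3.2
```

Call:
move_arm(
  steps=[
    [[0, 0, -0.5], 0, 1],
    [[0, 0, -1], 0, 1],
    [[0, 0, -1], 0, 1],
    [[0, 0, -0.7], 0, 1],
    [[-0.5, -0.5, 0], 0, 1],
    [[-0.7, -0.7, 0], 0, 1],
    [[-0.7, -0.7, 0], 0, 1],
    [[-0.7, -0.7, 0], 0, 1],
    [[-0.4, -0.3, 0], 0, 1],
    [[-0.15, -0.18, 0], 0, 1],
    [[0, 0, 0], 0, 1],
    [[0, 0, 0], 0, 1],
  ],
)

```text
t: 18.23
ee_pos: [429.9, -64.8, 88.4]
orientation: [-1.204, -2.901, -0.0]
ft_force: [1.1, -0.2, -0.5]
width: 28.8
grasp_force: 30.0
```

```bash
python3 look.py nest_white_a p6.png
```

```text
18.23 [429.9 -64.8  88.4] 28.799303462230633
0.71 [256. 190.  76.  66.] xy [430.5 -62.7] res [ 0.1 -2.1 -0.1  7.3]
units [0.03 0.06 0.  ] max 0.1
0.59 [ 77. 346.  25.  31.] xy [ 441.5 -316.2] res [-3.  -1.4 40.4 25.7]
units [-7.45 -6.8  -0.  ] max 7.4
```

View pics/p6.png

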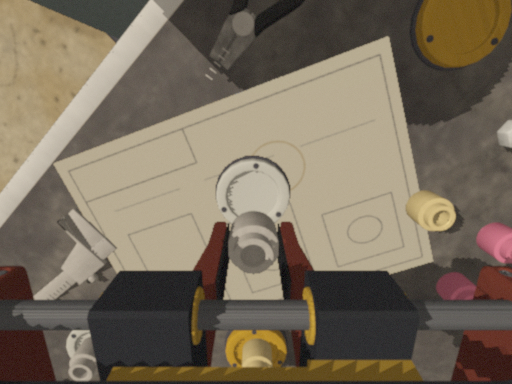

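The steel hangs over the white nest at (253,190). The two loads already placed, at (83,355) and (257,350), stand upright in their nests.

Call:
move_arm(
  steps=[
    [[-0.03, 0.05, 0.5], 0, 1],
    [[0, 0, 0.9], 0, 1],
    [[0, 0, 0.7], 0, 1],
    [[0, 0, 0.4], 0, 1],
    [[0, 0, 0.2], 0, 1],
    [[0, 0, 0.06], 0, 1],
    [[0, 0, 0.03], 0, 1],
    [[0, 0, 0], 0, 1],
    [[0, 0, 0], 0, 1],
  ],
)

```text
t: 19.08
ee_pos: [432.4, -64.8, 19.3]
orientation: [1.202, 2.901, 0.0]
ft_force: [-0.4, -0.3, -0.6]
width: 28.7
grasp_force: 30.0
```

Call:
move_arm(
  steps=[
    [[0, 0, 0.02], 0, 1],
    [[0, 0, 0], 0, 0.45],
    [[0, 0, 0], 0, 0.45],
    [[0, 0, 0], 0, 0.45],
    [[0, 0, 0], 0, 0.45],
    [[0, 0, -0.6], 0, 0.45],
    [[0, 0, -1], 0, 0.45],
    [[0, 0, -1], 0, 0.4],
    [[0, 0, -1], 0, 0.3],
    [[0, 0, 0], 0, 0.3],
    [[0, 0, 0], 0, 0.3],
  ],
)

```text
t: 20.0
ee_pos: [432.6, -64.9, 109.2]
orientation: [1.202, 2.899, 0.001]
ft_force: [0.3, -0.0, -0.5]
width: 61.3
grasp_force: 0.0
```

Run:
```python
from h import *
to(549,34,110)
```

```text
units [-0.49  6.09 -0.02] max 6.1
```

Call:
move_arm(
  steps=[
    [[-0.07, 0.5, 0], 0, 0.3],
    [[-0.07, 0.9, 0], 0, 0.3],
    [[-0.07, 0.9, 0], 0, 0.3],
    [[-0.07, 0.9, 0], 0, 0.3],
    [[-0.07, 0.9, 0], 0, 0.3],
    [[-0.07, 0.9, 0], 0, 0.3],
    [[-0.07, 0.7, 0], 0, 0.3],
    [[0, 0.39, 0], 0, 0.3],
    [[0, 0, 0], 0, 0.3],
    [[0, 0, 0], 0, 0.3],
  ],
)

```text
t: 20.83
ee_pos: [547.1, 34.6, 106.8]
orientation: [-1.201, -2.901, 0.002]
ft_force: [-1.2, 0.0, -0.1]
width: 61.5
grasp_force: 0.0
```

```bash
python3 look.py bronze_a p7.png
```

```text
20.83 [547.1  34.6 106.8] 61.51941322301028
0.96 [332. 224.  33.  39.] xy [623.8  64.2] res [-1.7  0.8  1.4 -0.7]
units [-1.32  3.04 -0.01] max 3.0
0.85 [255. 191.  34.  38.] xy [548.1  35.1] res [ 0.2  0.6 -0.2 -0.6]
units [-0.01  0.08 -0.  ] max 0.1
0.6 [297. 269.  29.  45.] xy [636.7   6.2] res [-1.9  3.8  1.5 -2.2]
units [-3.33  1.77 -0.01] max 3.3
```

View pics/p7.png

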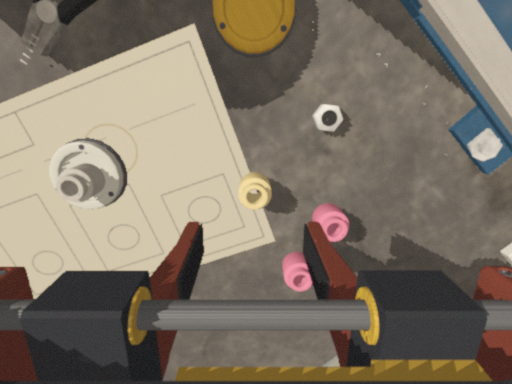

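Sand-coloured bronze is at (255,190), the one wanted. Pinks at (331,223) and (297,270) lie 60 mm or more along and outside the fingers.

Call:
move_arm(
  steps=[
    [[-0.01, 0.06, 0.6], 0, 0.3],
    [[0, 0, 0.9], 0, 0.3],
    [[0, 0, 0.9], 0, 0.3],
    [[0, 0, 0.7], 0, 0.3],
    [[0, 0, 0.5], 0, 0.3],
    [[0, 0, 0.3], 0, 0.3],
    [[0, 0, 0.1], 0, 0.3],
    [[0, 0, 0], 0, 0.3],
    [[0, 0, 0], 0, 1],
    [[0, 0, 0], 0, 1],
    [[0, 0, 0], 0, 1],
    [[0, 0, 0], 0, 1],
    [[0, 0, 0], 0, 1],
    [[0, 0, 0], 0, 1],
  ],
)

```text
t: 22.1
ee_pos: [549.5, 35.2, 8.6]
orientation: [1.203, 2.902, 0.0]
ft_force: [-1.7, -0.9, 2.6]
width: 29.0
grasp_force: 30.0
```

Run:
```python
from h import *
to(441,136,89)
```

```text
units [ 5.92 -0.22 -3.22] max 5.9
```

Call:
move_arm(
  steps=[
    [[0, 0, -0.5], 0, 1],
    [[0, 0, -1], 0, 1],
    [[0, 0, -1], 0, 1],
    [[0, 0, -0.7], 0, 1],
    [[0.5, -0.03, 0], 0, 1],
    [[0.9, -0.03, 0], 0, 1],
    [[0.9, -0.03, 0], 0, 1],
    [[0.9, -0.03, 0], 0, 1],
    [[0.9, -0.03, 0], 0, 1],
    [[0.9, -0.03, 0], 0, 1],
    [[0.6, -0.03, 0], 0, 1],
    [[0.3, 0, 0], 0, 1],
    [[0, 0, 0], 0, 1],
    [[0, 0, 0], 0, 1],
  ],
)

```text
t: 23.27
ee_pos: [441.2, 135.9, 88.1]
orientation: [1.201, 2.903, 0.0]
ft_force: [0.2, -0.1, -0.2]
width: 28.8
grasp_force: 30.0
```

```bash
python3 look.py nest_brass_a p8.png
```

```text
23.27 [441.2 135.9  88.1] 28.79062252755755
0.66 [255. 189.  76.  72.] xy [439.8 139.8] res [ 0.2 -1.5 -0.2  2.1]
units [ 0.18  0.06 -0.  ] max 0.2
```

View pics/p8.png

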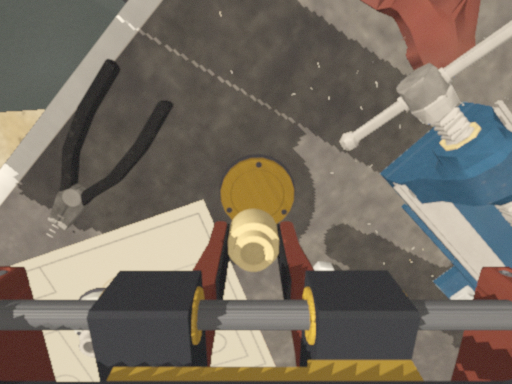

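The nest at (257,190) is under the held bronze. Before going down I'll check the vise clearance for the gripper body: its corner at (383,175) here is (367,103) in view 1.

Run:
```python
from h import *
import pickle
d1=pickle.load(open('w1.pkl','rb'))[0]; d=wsnap()
for a,b in [((367,103),(383,175)),((345,87),(347,141)),((388,78),(462,142))]: print(tri([(d1,*a),(d,*b)]).round())
```

```text
[495. 227.  35.]
[459. 224.  20.]
[472. 250. 103.]
```

Clearance would be only about 13 mm, so I'll turn the body's long side away from the vise. That is +45°, with the closing line then along world x.

Call:
move_arm(
  steps=[
    [[0.08, 0.05, 0], 1, 1],
    [[0, 0, 0], 1, 1],
    [[0, 0, 0], 1, 1],
    [[0, 0, 0], 1, 1],
    [[0, 0, 0], 1, 1],
    [[0, 0, 0], 1, 1],
    [[0, 0, 0], 1, 1],
    [[0, 0, 0], 1, 1],
    [[0, 0, 0], 1, 1],
    [[0, 0, 0], 0, 1],
    [[0, 0, 0.5], 0, 1],
    [[0, 0, 0.9], 0, 1],
    [[0, 0, 0.7], 0, 1],
    [[0, 0, 0.4], 0, 1],
    [[0, 0, 0.2], 0, 1],
    [[0, 0, 0.06], 0, 1],
    [[0, 0, 0.02], 0, 1],
    [[0, 0, 0], 0, 1],
    [[0, 0, 0], 0, 1],
  ],
)

```text
t: 25.0
ee_pos: [441.4, 138.2, 19.3]
orientation: [2.221, 2.221, 0.002]
ft_force: [-0.3, -0.8, -0.0]
width: 28.9
grasp_force: 30.0
```

Call:
move_arm(
  steps=[
    [[0, 0, 0.02], 0, 1],
    [[0, 0, 0], 0, 0.45],
    [[0, 0, 0], 0, 0.45],
    [[0, 0, 0], 0, 0.45],
    [[0, 0, 0], 0, 0.45],
    [[0, 0, -0.6], 0, 0.45],
    [[0, 0, -1], 0, 0.45],
    [[0, 0, -1], 0, 0.4],
    [[0, 0, -1], 0, 0.3],
    [[0, 0, -1], 0, 0.3],
    [[0, 0, -1], 0, 0.3],
    [[0, 0, -1], 0, 0.3],
    [[0, 0, -1], 0, 0.3],
    [[0, 0, -0.6], 0, 0.3],
    [[0, 0, 0], 0, 0.3],
    [[0, 0, 0], 0, 0.3],
  ],
)

```text
t: 26.33
ee_pos: [441.0, 138.1, 223.6]
orientation: [2.221, 2.22, 0.002]
ft_force: [-0.6, 0.1, -0.3]
width: 61.8
grasp_force: 0.0
```

Run:
```python
from h import *
o=ctrl.get_obs(); print(o['t'],o['ee_pos'].round(1))
d=wsnap('f.png'); s=cams.get_image('scene')
c=s['image'][:,:,::-1][150:290,110:340]
im=np.hstack([cv2.resize(d['image'][:,:,::-1][:300],(400,234)),cv2.resize(c,(384,234),interpolation=cv2.INTER_CUBIC)]); cv2.imwrite('pics/final.png',im)
```

```text
26.3333 [441.  138.1 223.6]
```

View pics/final.png

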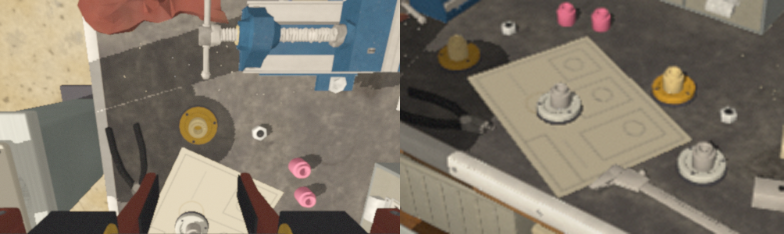

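The final picture shows all four bushings standing upright in nests of the right colour, at (458,48), (558,95), (675,80) and (703,155). The nuts and pink ones have not been touched.

```bash
python3 -c "
from workcell import ctrl
print(ctrl.close_job())"
```

```text
the job is handed in; nothing more can be done
None
```

The job is handed in at about 26 s: both bronze bushings stand neck up in the brass nests and both steel ones in the white nests, upright in the last pictures; the hexagon nuts and the pink look-alikes were not touched.

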